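# Unclip a filter cartridge and snap it into the height-adjustable stand

## Task

Pinch the two sprung tabs of the grey filter cartridge to free it from the one-piece line block, draw it straight up and out, and snap it fully home in the empty well of the stand with the two columns, pressing until it bottoms and letting go so that both tabs spring all the way out under the lips. Work gently: never yank or ram the cartridge or crush its tabs, and leave the tin, nut, nozzle and spanner where they are.

Things in the scene. Friction and masses are not known exactly. Their poses are not given: they have to be found in the camera images.
- cartridge: Filter cartridge, matt grey plastic, core 36 x 28 mm, 70 mm tall, about 0.2 kg, foot tapered (3 mm a side over the lowest 6 mm). Origin: centre of its underside; z up its axis, x along the 36 mm side; a sprung tab on its +y and its -y side. Alike after a half turn about z. Keep the force between it and either block under 60 N.
- tab_pads (a point): Point on the cartridge's axis, 59 mm above its underside, midway between the two ribbed upright finger pads of the tabs (24 mm wide along x, 30 mm high, centred on this height; axes as the cartridge's). Outer faces 58 mm apart at rest, 46 mm when both are fully in; fully pinched they serve as the grip. Squeeze each with under 60 N.
- tab_noses (a point): Point on the cartridge's axis, 23 mm above its underside, level with the tabs' noses: 6 mm high, 18 mm wide, reaching 27 mm out along +y and -y at rest, 21 mm with the tabs fully in. They hook under the two lips of a well. Square-edged, no ramp: the tabs must be held in on the way out and on the way in, and let out only when the cartridge is seated.
- tab_left (a joint): Travel of the tab on the cartridge's +y side, m: 0 = sprung fully out, 0.006 = fully in (stop). Clear of its lip from about 0.0045 on. Spring: about 3.6 N at 0, 8.4 N at the stop.
- tab_right (a joint): The same for the tab on the cartridge's -y side.
- line_block: One-piece aluminium block screwed to the bench, a brass pipe stub at each x end; flange 92 x 74 x 8 mm, block 54 x 66 mm, top 60.5 mm high. Origin: centre of its underside; z up. The cartridge starts snapped into its well, underside 22 mm above this origin, axes parallel. Well 39 x 31 mm (1.5 mm play round the core), 38.5 mm deep; on each y side a lip 10 mm thick at the top, lips 46 mm apart.
- stand: Stand: dark steel base plate 96 x 74 x 8 mm screwed to the bench, two steel columns, between them an aluminium well block 54 x 66 x 52.5 mm, its empty well shaped and sized as the line block's. Origin: centre of the base's underside; z up, x along the line of the columns, lips on the y sides. The well is centred on this origin, open upwards; its height varies (see stand_axis).
- stand_axis (a point): Point on the well's axis, on top of the base plate, 8 mm above its underside. The well block is clamped on the columns at a height that is not measured: its floor is 16 to 48 mm above this point, its top 38.5 mm above its floor. A brass spring button stands 7 mm out of the floor (3.5 N at touch, 5 N flush), then the floor is hard. Only within 2.5 mm of the floor do the noses pass under the lips.
- grease_tin: Shallow round grease tin, 68 mm across, 34 mm high; origin centre of underside. Leave alone.
- nozzle_1: Steel injector nozzle standing upright, 18 mm across, 54 mm high; origin centre of underside. Leave alone.
- union_nut_1: Steel union nut, 24 x 27 x 20 mm; origin centre of underside. Leave alone.
- spanner_c: Small combination spanner lying flat, 164 mm long, 7 mm thick; origin at its middle. Leave alone.

How it is judged:
By the outcome, as a careful person would: the job done as asked, in the order asked, and still so for the second after the job is handed in, with the robot touching nothing.
It also fails if it takes over 48 s, if anything falls off the work surface, if the arm or the gripper's body presses on something with over 40 N, if the wrist force passes 120 N, or if a joint passes its speed limit or range.

## Robot

A 6-joint arm with a two-finger parallel gripper is mounted at the origin on a cart in front of the work surface, level with it; the furniture and walls round the work are solid. World frame = base frame: x ahead of the robot, y to its left, z up, the work surface at z = 0. Lengths are in m, angles in degrees, forces in N, time in s.
With the tool pointing down it reaches from about 0.3 to 0.75 m from the base axis. Payload 8.5 kg.
Tool frame: the origin (TCP) lies midway between the tips of the shut fingers; the grasp point (between the pads) lies env.tcp_to_grasp behind it (env.tcp_to_grasp is the distance from the TCP to the grasp point, in m); z points along the fingers, y is the direction in which the jaws open and shut (so a half turn about z gives the same grasp; the last joint's range is limited). The gripper opens to 85 mm and grips with 20 to 120 N. Pads are 22 mm wide; open, the fingers measure 114 mm over their backs; the gripper's body (76 mm by 85 mm) begins 54 mm behind the grasp point. The pads swing forward as they close: fully open they stand 13 mm farther back than shut.
Start: joints at [57.336, 21.807, 74.336, -0, 83.858, -12.336], TCP at [0.191, 0.516, 0.231] pointing down, gripper open.
Joint ranges: [-178.18, 178.18], [-50.72, 133.34], [12.68, 142.11], [-81.47, 261.47], [9.98, 163.14], [-165.26, 165.26]. Speed limits (degrees/s): [136.94, 136.94, 180, 180, 180, 180].

## Interface

Orientations are given as a 3x3 rotation matrix whose columns are the frame's x, y, z axes.
In Python, from rig import readout, imaging, job, env gives the robot as it stands.
- The arm moves only by the tool move_arm, never from a script. Its argument "motion" is a list of rows, each a list of 3 entries, a list of its own where there are three numbers: the shift along the tool's x, y, z normalised to -1 to 1, where 1 is 0.02 m, then the turn, a rotation vector about the tool's x, y, z normalised to -1 to 1, where 1 is 120 degrees, then the gripper command: -1 is shut, 1 is fully open, values between are in proportion. In form: [[[tx, ty, tz], [rx, ry, rz], claw], ...]. A call has 1 to 12 rows; each row shifts and turns the pose as measured when the row begins, along the tool's axes as they then stand; what a row does not reach is not made up. A row lasts 1/12 s, in which the tool goes at most 41.7 mm and 7.16 degrees, less where a joint would pass 70% of its speed; a pose out of reach is approached as far as the arm can. A call with a number of a shift or a turn outside -1 to 1 is refused whole. A call with a gripper value outside its range is refused whole. The fingers move at their own pace and stop on an object; "squeeze" is the grip in N (left out, the last holds). Time passes only in rows, so rows that do not move let the fingers close. It gives the time, the measured TCP pose, the force and the opening at its end, in the units of the state.
- readout.observe(): the state, without advancing time (a new reading comes with each control period).
- imaging.get_image(name): name is "scene" or "top" or "wrist"; returns a dict with "img" (400x640x3 uint8, blue, green, red), "fov_y" (degrees; the focal length in pixels is half the picture's height over the tangent of half this angle, whatever the lens; pixels are square), "cx", "cy" (the principal point, pixels), "eye" and "orientation" of the camera in the world. Camera axes: x right, y up, looking along -z (the intrinsics and any distortion apply to the point x, -y, -z); pixel columns grow to the right and rows downward; lengths in m; the calibration is good to about 2 mm. A picture is of the moment at which its call begins. There is no depth.
- job.close_job(): hands the job in, once; it reports no verdict.
The state is a dict: "time_s": time; "q": joint angles; "qvel": joint speeds; "joint_efforts": joint torques, N m; "position": TCP position; "tool_rot": TCP orientation; "ft_force": force on the tool from outside, world axes, zero at the start; "wrist_torque": the same for the moment, N m; "grip_width": finger opening in m.
Only numpy, scipy, OpenCV 4.12 (cv2) and the standard library are available. Lean on these libraries where they do the work, as an engineer would, in place of code of your own. Each camera call takes 0.05 s, during which the arm holds its last target.

## Working session

There is one attempt and no reset: what is moved stays moved. The work goes in short steps, Python scripts to look and compute and a tool call to move; the robot and the scene stay as the last step left them, time stands still between calls to the robot, and variables do not carry over. Pictures are saved under pics/ and viewed, and the job is handed in when it is done.

Besides the shell and the picture viewer there is one more tool, called after ">>>" by a JSON object that holds its "op" and its "data", one argument or row to a line. move_arm: Moves the arm, as the interface text tells. Its arguments: {"type":"object","properties":{"motion":{"type":"array","items":{"type":"array"}},"squeeze":{"type":"number"}},"required":["motion"]}

```bash
ls; mkdir -p pics
python3 - <<'E'
from rig import readout, imaging, job, env
import cv2
print(env.tcp_to_grasp)
s=readout.observe()
for k,v in s.items(): print(k,v)
for n in ["scene","top","wrist"]:
    d=imaging.get_image(n); cv2.imwrite(f"pics/{n}0.png",d["img"])
    print(n,{k:v for k,v in d.items() if k!="img"})
E
```

```text
pics
0.0187
time_s 0.0
q [ 5.73359443e+01  2.18408546e+01  7.43868238e+01  1.09305693e-03
  8.38584740e+01 -1.23348987e+01]
qvel [ 0.00264364 -0.01431051  0.00069059 -0.00595342 -0.03575757  0.03132897]
joint_efforts [ 1.42944595e-03 -4.48463702e+01 -2.31279570e+01 -1.28548995e-04
  4.72577070e-03 -9.60919834e-06]
position [0.19089675 0.51548061 0.23070087]
tool_rot [[-9.37711408e-01  3.47414206e-01 -8.27501965e-04]
 [ 3.47415026e-01  9.37710629e-01 -1.25560266e-03]
 [ 3.39743187e-04 -1.46487955e-03 -9.99998869e-01]]
ft_force [ 0.38767233  0.08300878 -1.02261069]
wrist_torque [ 0.00193507 -0.00275964 -0.04056342]
grip_width 0.08562520751679943
scene {'fov_y': 43.52797191700497, 'cx': 316.25821566934655, 'cy': 199.52660728608106, 'eye': array([-0.05402422, -1.03917757,  0.75352532]), 'orientation': array([[ 0.82789981,  0.30550644, -0.47036977],
       [-0.56066773,  0.42793238, -0.70889038],
       [-0.01528412,  0.85061136,  0.52557274]])}
top {'fov_y': 55.73352124974031, 'cx': 319.1331902117108, 'cy': 192.5985475962813, 'eye': array([ 0.32063398, -0.1261497 ,  1.16363162]), 'orientation': array([[-0.03512423,  0.97750939, -0.20794634],
       [-0.99936877, -0.03546372,  0.00209638],
       [-0.00532532,  0.20788871,  0.97813799]])}
wrist {'fov_y': 58.79761476351968, 'cx': 319.9284925094458, 'cy': 202.0774988810638, 'eye': array([0.11390976, 0.54416485, 0.37341779]), 'orientation': array([[ 3.47350711e-01, -8.89241395e-01, -2.97652859e-01],
       [ 9.37735025e-01,  3.29146650e-01,  1.10975253e-01],
       [-7.12347476e-04, -3.17666844e-01,  9.48202124e-01]])}
```

View pics/scene0.png

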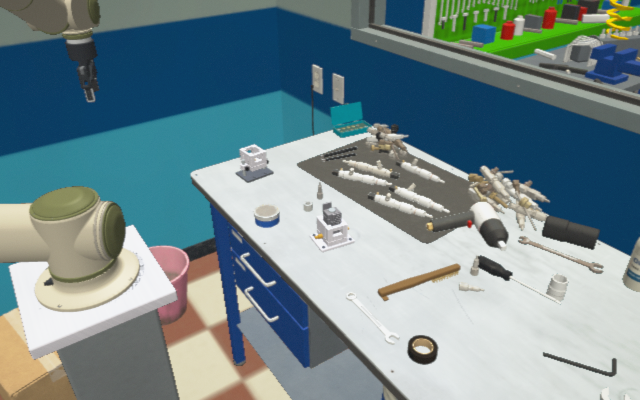

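View pics/top0.png

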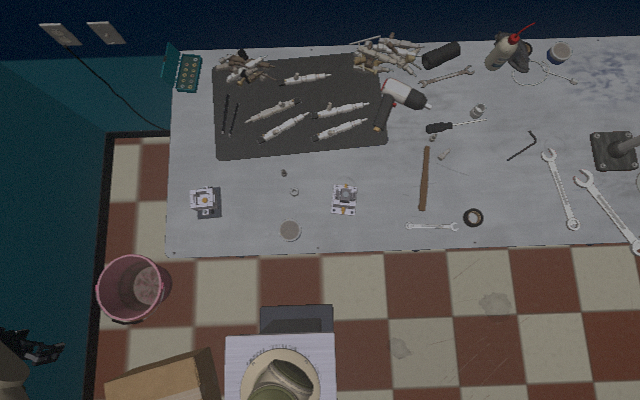

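View pics/wrist0.png

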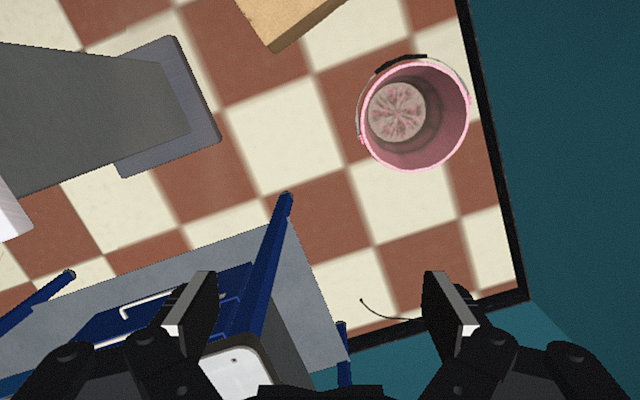

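The scene view shows the line block with the cartridge near (333,230) and the stand near (254,162). In the top view they are at (344,198) and (205,200). I'll enlarge both and cast rays.

```bash
cat > h.py <<'E'
import numpy as np, cv2
from rig import readout, imaging, job, env
def cam(n):
    d=imaging.get_image(n); d["f"]=200/np.tan(np.radians(d["fov_y"]/2)); return d
def ray(d,u,v):
    c=np.array([(u-d["cx"])/d["f"],-(v-d["cy"])/d["f"],-1.0]); r=d["orientation"]@c
    return np.array(d["eye"]),r
def onz(d,u,v,z):
    e,r=ray(d,u,v); return e+r*(z-e[2])/r[2]
def proj(d,p):
    c=np.array(d["orientation"]).T@(np.array(p)-d["eye"]); return np.array([d["cx"]+d["f"]*c[0]/-c[2], d["cy"]-d["f"]*c[1]/-c[2]])
def tri(d1,p1,d2,p2):
    e1,r1=ray(d1,*p1);e2,r2=ray(d2,*p2)
    A=np.stack([r1,-r2],1); t=np.linalg.lstsq(A,e2-e1,rcond=None)[0]
    a=e1+r1*t[0];b=e2+r2*t[1]; return (a+b)/2,np.linalg.norm(a-b)
E
python3 - <<'E'
from h import *
t=cam("top"); s=cam("scene")
print("block flange",onz(t,344,200,0.03),"stand",onz(t,206,202,0.03))
print(onz(s,333,240,0.03),onz(s,254,172,0.01))
def crop(d,x,y,w,h,k): return cv2.resize(d["img"][y:y+h,x:x+w],None,fx=k,fy=k,interpolation=cv2.INTER_CUBIC)
a=crop(t,180,170,50,60,8);b=crop(t,320,170,50,60,8); cv2.imwrite("pics/t1.png",np.hstack([a,b]))
a=crop(s,225,135,60,60,6);b=crop(s,300,195,65,60,6); cv2.imwrite("pics/s1.png",np.hstack([a,b]))
E
```

```text
block flange [ 0.53582198 -0.20356703  0.03      ] stand [0.54483585 0.21759718 0.03      ]
[ 0.52176652 -0.24172998  0.03      ] [0.54503442 0.21125062 0.01      ]
```

View pics/t1.png

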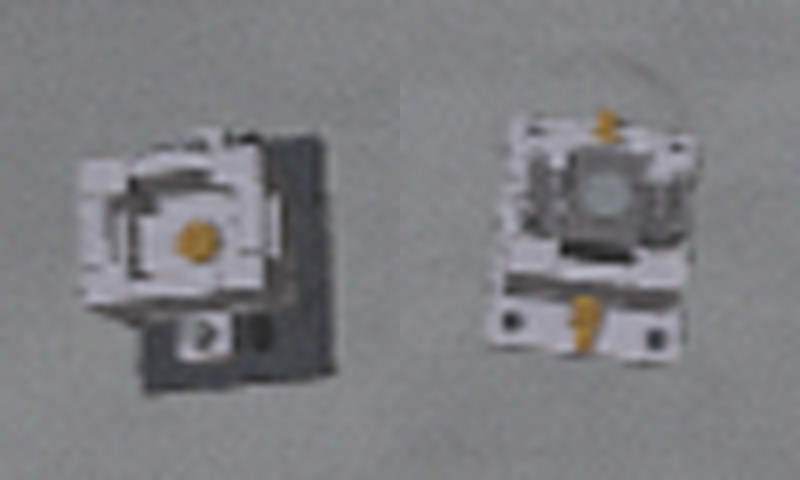

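View pics/s1.png

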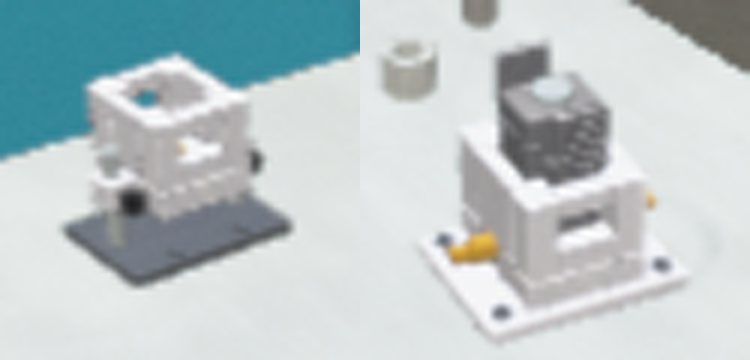

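>>> {"op": "move_arm", "data": {
  "motion": [
    [[0, 0, 0], [0, 0, -0.056], 1],
    [[0, 0, 0], [0, 0, -0.056], 1],
    [[0, 0, 0], [0, 0, -0.056], 1],
    [[-1, -0.84, 0.1], [0, 0, 0], 1],
    [[-1, -0.84, 0.1], [0, 0, 0], 1],
    [[-1, -0.84, 0.1], [0, 0, 0], 1],
    [[-1, -0.84, 0.1], [0, 0, 0], 1],
    [[-1, -0.84, 0.1], [0, 0, 0], 1],
    [[-1, -0.84, 0.1], [0, 0, 0], 1],
    [[-1, -0.84, 0.1], [0, 0, 0], 1],
    [[-1, -0.84, 0.1], [0, 0, 0], 1],
    [[-1, -0.84, 0.1], [0, 0, 0], 1]
  ]
}}

```text
time_s: 1.25
position: [0.3767, 0.3632, 0.2113]
tool_rot: [[-1.0, -0.024, -0.002], [-0.024, 1.0, -0.001], [0.002, -0.001, -1.0]]
ft_force: [0.3, 0.6, 0.9]
grip_width: 0.0852
```

>>> {"op": "move_arm", "data": {
  "motion": [
    [[-1, -0.88, 0.1], [0, 0, 0], 1],
    [[-1, -0.88, 0.1], [0, 0, 0], 1],
    [[-1, -0.88, 0.1], [0, 0, 0], 1],
    [[-1, -0.88, 0.1], [0, 0, 0], 1],
    [[-1, -0.88, 0.1], [0, 0, 0], 1],
    [[-1, -0.88, 0.1], [0, 0, 0], 1],
    [[-1, -0.88, 0.1], [0, 0, 0], 1],
    [[-1, -0.88, 0], [0, 0, 0], 1],
    [[0, 0, 0], [0, 0, 0], 1],
    [[0, 0, 0], [0, 0, 0], 1]
  ]
}}

```text
time_s: 2.08
position: [0.5504, 0.2141, 0.1941]
tool_rot: [[-1.0, -0.018, -0.005], [-0.018, 1.0, -0.002], [0.005, -0.002, -1.0]]
ft_force: [-0.1, 0.4, 0.1]
grip_width: 0.0854
```

Run:
```python
from h import *
import pickle
d=cam("wrist"); d["st"]=readout.observe(); pickle.dump(d,open("w1.pkl","wb")); cv2.imwrite("pics/w1.png",d["img"]); print(d["st"]["position"],d["st"]["qvel"],d["eye"])
```

```text
[0.55034267 0.21411489 0.19407001] [ 1.46428578 -0.80431875  0.87716067  0.03228178 -0.06482161  0.26519268] [0.46886496 0.21289105 0.33707521]
```

View pics/w1.png

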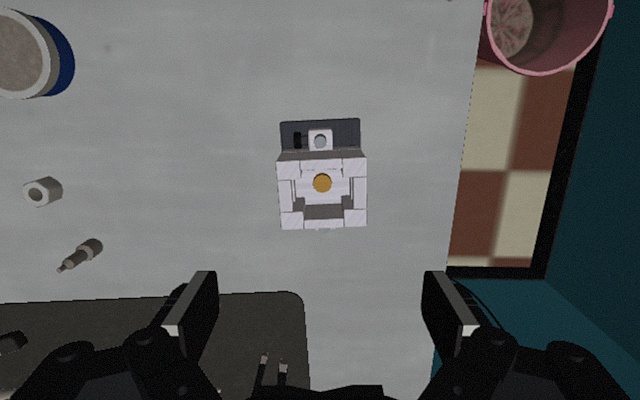

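Run:
```python
from h import *
import pickle
d=pickle.load(open("w1.pkl","rb"))
cv2.imwrite("pics/w1z.png",cv2.resize(d["img"][110:240,265:385],None,fx=5,fy=4.6,interpolation=cv2.INTER_CUBIC) if 0 else cv2.resize(d["img"][112:240,265:385],None,fx=4.6,fy=4.6,interpolation=cv2.INTER_CUBIC))
```

```text
(no output)
```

View pics/w1z.png

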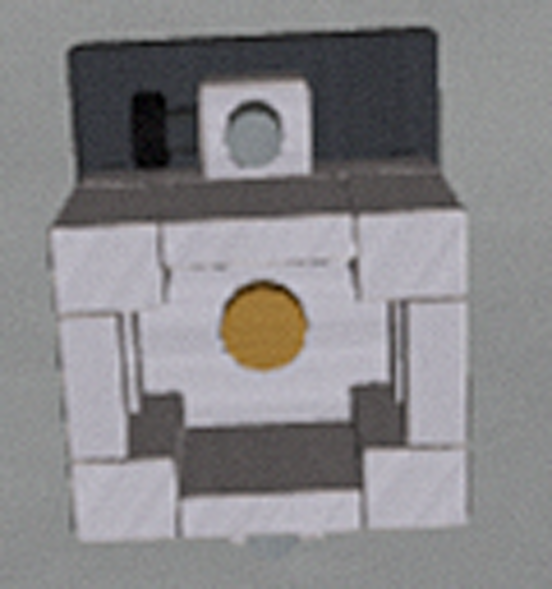

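```bash
cat >> h.py <<'E'
from scipy.optimize import least_squares
def fitrect(d,uv,lx,ly,z=None,yaw0=0,c0=(0.5,0.0),sg=[(-1,-1),(-1,1),(1,-1),(1,1)]):
    # corners given in order of sg signs (along own x,y)
    sg=np.array(sg)
    def f(p):
        zz=p[3] if z is None else z
        c,s=np.cos(p[2]),np.sin(p[2]); r=[]
        for (a,b),q in zip(sg,uv):
            X=a*lx/2;Y=b*ly/2
            r+=list(proj(d,[p[0]+c*X-s*Y,p[1]+s*X+c*Y,zz])-q)
        return r
    x0=[*c0,yaw0]+([0.08] if z is None else [])
    o=least_squares(f,x0); return o.x, np.array(o.fun).round(1)
E
python3 - <<'E'
from h import *
import pickle
d=pickle.load(open("w1.pkl","rb"))
Z=lambda L:[np.array([265-.39+u/4.6,112-.39+v/4.6]) for u,v in L]
top=Z([(52,228),(467,208),(78,543),(468,523)])
# image up = -x world, right=+y: order (-,-),(-,+),(+,-),(+,+)
p,r=fitrect(d,top,.054,.066,None,0,(.545,.215)); print(p,np.degrees(p[2]),r)
b=Z([(72,45),(437,28)]); P=[onz(d,*q,.008) for q in b]; print(P,np.linalg.norm(P[1]-P[0]))
v=P[1]-P[0]; yaw=np.arctan2(-v[0],v[1]); m=(P[0]+P[1])/2+.048*np.array([np.cos(yaw),np.sin(yaw),0]); print("base ctr",m,np.degrees(yaw))
# button
bt=Z([(264,325)])[0]; h=p[3]-.0385+.007; print("button",onz(d,*bt,h))
E
```

```text
[0.54726331 0.21593847 0.06665321 0.08105057] 3.8189476764976513 [-0.2 -0.  -0.1  0.   0.2 -0.3  0.2  0.3]
[array([0.50109566, 0.17706371, 0.008     ]), array([0.49649378, 0.24893763, 0.008     ])] 0.07202108863796651
base ctr [0.54669663 0.21606768 0.008     ] 3.663479108517148
button [0.54635238 0.21571183 0.04955057]
```

Stand: centre (0.547, 0.216), yaw about 3.7°, top at about 81 mm. The base, button and top-face estimates all agree. Next I'll look at the line block.

>>> {"op": "move_arm", "data": {
  "motion": [
    [[0, -1, 0], [0, 0, 0], 1],
    [[0, -1, 0], [0, 0, 0], 1],
    [[0, -1, 0], [0, 0, 0], 1],
    [[0, -1, 0], [0, 0, 0], 1],
    [[0, -1, 0], [0, 0, 0], 1],
    [[0, -1, 0], [0, 0, 0], 1],
    [[0, -1, 0], [0, 0, 0], 1],
    [[0, -1, 0], [0, 0, 0], 1],
    [[0, -1, 0], [0, 0, 0], 1],
    [[0, -1, 0], [0, 0, 0], 1],
    [[0, -1, 0], [0, 0, 0], 1],
    [[0, -1, 0], [0, 0, 0], 1]
  ]
}}

```text
time_s: 3.13
position: [0.5487, -0.0204, 0.196]
tool_rot: [[-0.999, -0.04, -0.005], [-0.04, 0.999, 0.0], [0.005, 0.0, -1.0]]
ft_force: [-1.5, 0.0, -1.0]
grip_width: 0.0852
```

>>> {"op": "move_arm", "data": {
  "motion": [
    [[0.1, -1, 0], [0, 0, 0], 1],
    [[0.1, -1, 0], [0, 0, 0], 1],
    [[0.1, -1, 0], [0, 0, 0], 1],
    [[0.1, -1, 0], [0, 0, 0], 1],
    [[0.1, -1, 0], [0, 0, 0], 1],
    [[0.1, -1, 0], [0, 0, 0], 1],
    [[0.1, -1, 0], [0, 0, 0], 1],
    [[0.1, -0.6, 0], [0, 0, 0], 1],
    [[0, 0, 0], [0, 0, 0], 1],
    [[0, 0, 0], [0, 0, 0], 1]
  ]
}}

```text
time_s: 3.97
position: [0.5361, -0.1719, 0.1979]
tool_rot: [[-0.999, -0.049, -0.004], [-0.049, 0.999, 0.001], [0.004, 0.001, -1.0]]
ft_force: [0.4, 0.3, 0.8]
grip_width: 0.0851
```

Run:
```python
from h import *
import pickle
d=cam("wrist"); d["st"]=readout.observe(); pickle.dump(d,open("w2.pkl","wb")); cv2.imwrite("pics/w2.png",d["img"]); print(d["st"]["position"],d["st"]["tool_rot"])
cv2.imwrite("pics/w2z.png",cv2.resize(d["img"][110:240,245:405],None,fx=4.6,fy=4.6,interpolation=cv2.INTER_CUBIC))
```

```text
[ 0.53612754 -0.17166336  0.19785033] [[-9.98784024e-01 -4.91386816e-02 -3.98280750e-03]
 [-4.91421004e-02  9.98791504e-01  7.65040867e-04]
 [ 3.94040120e-03  9.59834122e-04 -9.99991776e-01]]
```

View pics/w2.png

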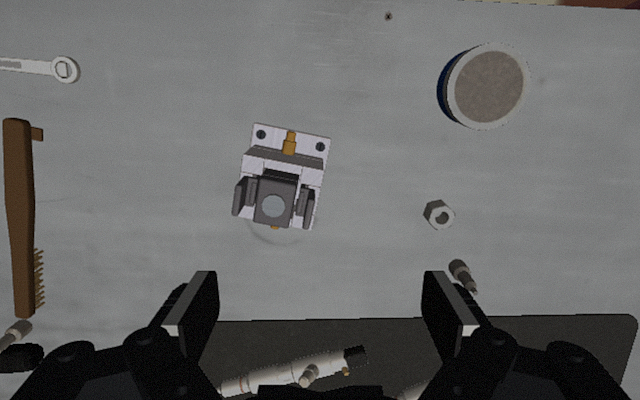

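View pics/w2z.png

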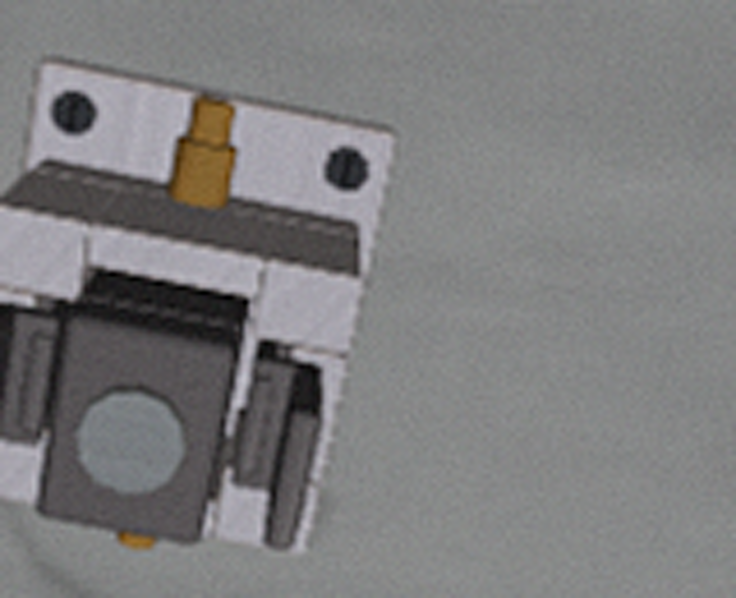

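Run:
```python
from h import *
import pickle
d=pickle.load(open("w2.pkl","rb"))
Z=lambda L:[np.array([245-.39+u/4.6,110-.39+v/4.6]) for u,v in L]
b=Z([(42,58),(393,130)]); P=[onz(d,*q,.008) for q in b]; print(P,np.linalg.norm(P[1]-P[0]))
v=P[1]-P[0]; yaw=np.arctan2(-v[0],v[1]); m=(P[0]+P[1])/2+.046*np.array([np.cos(yaw),np.sin(yaw),0]); print("flange ctr",m,np.degrees(yaw))
t=Z([(68,318),(238,347),(38,512),(198,543)])
p,r=fitrect(d,t,.036,.028,.092,yaw,m[:2]); print(p,np.degrees(p[2]),r)
print("disc",onz(d,*Z([(131,441)])[0],.092))
cv2.imwrite("pics/w2y.png",cv2.resize(d["img"][150:250,215:345],None,fx=6,fy=6,interpolation=cv2.INTER_CUBIC))
R=d["st"]["tool_rot"];print("tool yaw(y vs world y)",np.degrees(np.arctan2(-R[0,1],R[1,1])))
```

```text
[array([ 0.49035546, -0.23454354,  0.008     ]), array([ 0.50122505, -0.16368988,  0.008     ])] 0.07168256212452384
flange ctr [ 0.54125834 -0.20609192  0.008     ] -8.721691961431032
[ 0.5397027  -0.20534035 -0.15343048] -8.790918773292281 [-0.5 -2.   0.7 -0.7 -1.1  1.4  0.8  1.6]
disc [ 0.54116328 -0.20603901  0.092     ]
tool yaw(y vs world y) 2.8165746312653486
```

View pics/w2y.png

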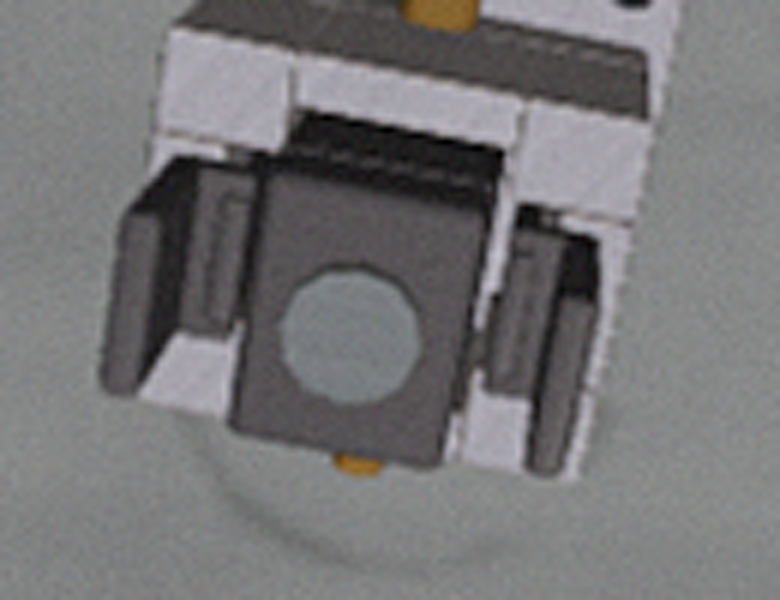

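>>> {"op": "move_arm", "data": {
  "motion": [
    [[0, 0, 0], [0, 0, 0.048], 1],
    [[0, 0, 0], [0, 0, 0.048], 1],
    [[-0.17, -0.55, 0.47], [0, 0, 0], 1],
    [[-0.17, -0.55, 0.47], [0, 0, 0], 1],
    [[-0.17, -0.55, 0.47], [0, 0, 0], 1],
    [[0, 0, 0], [0, 0, 0], 1],
    [[0, 0, 0], [0, 0, 0], 1]
  ]
}}

```text
time_s: 4.6
position: [0.542, -0.2033, 0.1661]
tool_rot: [[-0.99, 0.144, -0.005], [0.144, 0.99, 0.002], [0.005, 0.002, -1.0]]
ft_force: [0.0, 0.0, -0.7]
grip_width: 0.0859
```

Run:
```python
from h import *
import pickle
d=cam("wrist"); d["st"]=readout.observe(); pickle.dump(d,open("w3.pkl","wb")); print(d["st"]["position"],d["st"]["tool_rot"])
R=d["st"]["tool_rot"];print("tool yaw(y vs world y)",np.degrees(np.arctan2(-R[0,1],R[1,1])))
cv2.imwrite("pics/w3.png",d["img"])
cv2.imwrite("pics/w3z.png",cv2.resize(d["img"][130:260,250:390],None,fx=4.6,fy=4.6,interpolation=cv2.INTER_CUBIC))
```

```text
[ 0.54181477 -0.20323777  0.16597275] [[-0.98954243  0.14414641 -0.00525315]
 [ 0.14413532  0.989555    0.00243335]
 [ 0.00554904  0.00165074 -0.99998324]]
tool yaw(y vs world y) -8.287863933186264
```

View pics/w3.png

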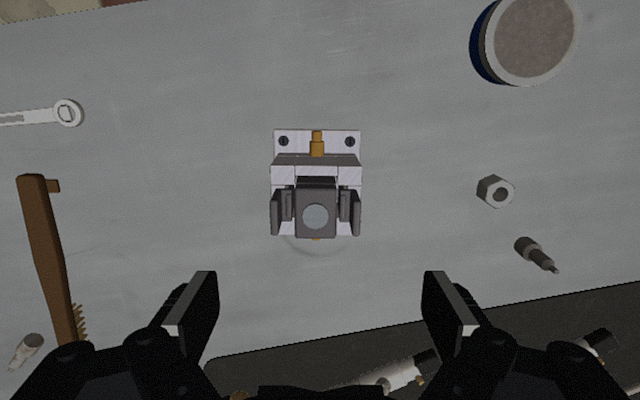

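View pics/w3z.png

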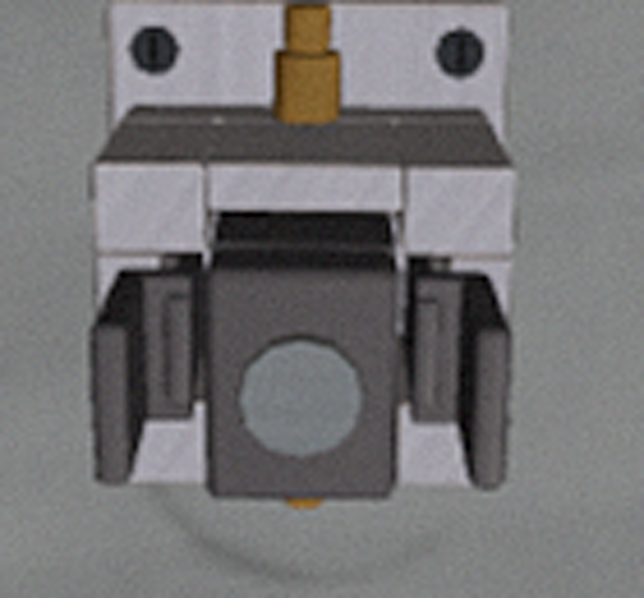

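Run:
```python
from h import *
import pickle
d=pickle.load(open("w3.pkl","rb"))
Z=lambda L:[np.array([250-.39+u/4.6,130-.39+v/4.6]) for u,v in L]
def edge(b,z,half):
    P=[onz(d,*q,z) for q in Z(b)]; v=P[1]-P[0]; yaw=np.arctan2(-v[0],v[1]); m=(P[0]+P[1])/2+half*np.array([np.cos(yaw),np.sin(yaw),0]); print(m,np.degrees(yaw),np.linalg.norm(v)); return m,yaw
edge([(112,4),(505,6)],.008,.046)
edge([(97,164),(513,168)],.0605,.027)
t=Z([(212,268),(396,268),(210,492),(394,492)])
p,r=fitrect(d,t,.036,.028,.092,-.15,(.54,-.205)); print(p,np.degrees(p[2]),r)
print("disc",onz(d,*Z([(302,398)])[0],.092))
# pads tops z .096 outer corners
t=Z([(95,325),(507,325),(98,480),(503,485)])
p,r=fitrect(d,t,.024,.058,.096,-.15,(.54,-.205)); print(p,np.degrees(p[2]),r)
```

```text
[ 0.54243266 -0.20586252  0.008     ] -8.575756465716484 0.07157594808415545
[ 0.54172209 -0.20604665  0.0605    ] -8.861685436651737 0.06452525635451495
[ 0.53917902 -0.20551686 -0.15273369] -8.750995572701758 [-2.1 -1.7  2.  -1.4 -0.9  1.6  1.1  1.9]
disc [ 0.54133141 -0.20598615  0.092     ]
[ 0.54090817 -0.20604142 -0.15153304] -8.682203746401896 [-1.2 -0.6  1.2 -0.1 -0.4  0.7  0.4  0.1]
```

>>> {"op": "move_arm", "data": {
  "motion": [
    [[0, -0.07, 0.5], [0.0008, -0.0027, 0.0035], 1],
    [[0, -0.07, 0.7], [0, 0, 0], 1],
    [[0, 0, 0.7], [0, 0, 0], 1],
    [[0, 0, 0.7], [0, 0, 0], 0.7],
    [[0, 0, 0.6], [0, 0, 0], 0.6],
    [[0, 0, 0.4], [0, 0, 0], 0.6],
    [[0, 0, 0.2], [0, 0, 0], 0.6],
    [[0, 0, 0], [0, 0, 0], 0.6],
    [[0, 0, 0], [0, 0, 0], 0.6]
  ],
  "squeeze": 25
}}

```text
time_s: 5.4
position: [0.5427, -0.206, 0.0892]
tool_rot: [[-0.989, 0.146, 0.005], [0.146, 0.989, -0.002], [-0.005, -0.001, -1.0]]
ft_force: [-0.1, -0.2, 0.8]
grip_width: 0.068
```

Run:
```python
from h import *
import pickle
d=cam("wrist"); d["st"]=readout.observe(); pickle.dump(d,open("w4.pkl","wb")); print(d["st"]["position"],d["st"]["tool_rot"],d["st"]["grip_width"])
R=d["st"]["tool_rot"];print("tool yaw(y vs world y)",np.degrees(np.arctan2(-R[0,1],R[1,1])))
cv2.imwrite("pics/w4.png",d["img"])
s=cam("scene");cv2.imwrite("pics/s4.png",cv2.resize(s["img"][150:260,270:400],None,fx=5,fy=5,interpolation=cv2.INTER_CUBIC))
```

```text
[ 0.54275885 -0.2060226   0.08931402] [[-0.98928226  0.14593222  0.00493968]
 [ 0.14592205  0.98929327 -0.00236143]
 [-0.0052314  -0.00161531 -0.99998501]] 0.06827306820335938
tool yaw(y vs world y) -8.391276750691965
```

View pics/w4.png

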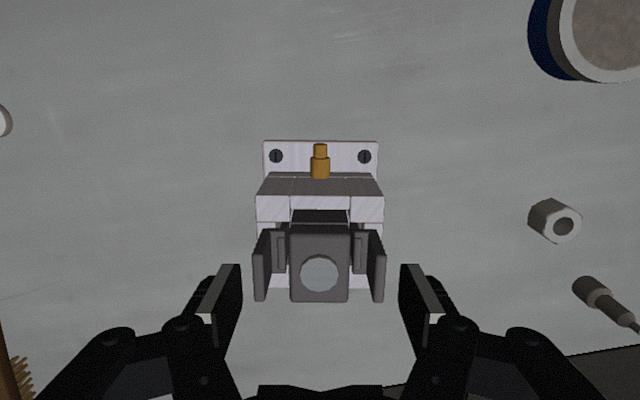

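View pics/s4.png

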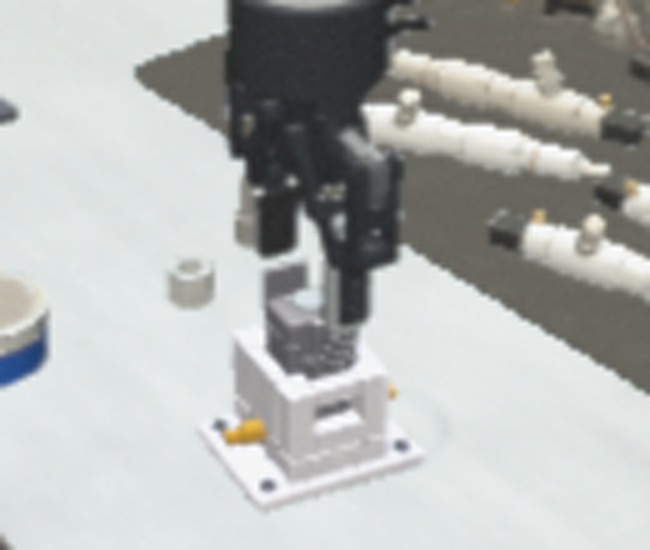

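>>> {"op": "move_arm", "data": {
  "motion": [
    [[0.03, -0.02, 0.4], [-0.0003, 0.0015, 0.001], 0.6],
    [[0.03, 0, 0.4], [0, 0, 0], 0.6],
    [[0, 0, 0.25], [0, 0, 0], 0.6],
    [[0, 0, 0], [0, 0, 0], 0.6]
  ]
}}

```text
time_s: 5.83
position: [0.5421, -0.2067, 0.0679]
tool_rot: [[-0.989, 0.148, 0.004], [0.148, 0.989, -0.003], [-0.005, -0.002, -1.0]]
ft_force: [-0.6, -0.4, 0.6]
grip_width: 0.0686
```

Run:
```python
from h import *
import pickle
d=cam("wrist"); d["st"]=readout.observe(); pickle.dump(d,open("w5.pkl","wb")); print(d["st"]["position"],d["st"]["tool_rot"],d["st"]["grip_width"])
R=d["st"]["tool_rot"];print("tool yaw(y vs world y)",np.degrees(np.arctan2(-R[0,1],R[1,1])))
cv2.imwrite("pics/w5.png",d["img"])
s=cam("scene");cv2.imwrite("pics/s5.png",cv2.resize(s["img"][170:260,290:390],None,fx=6,fy=6,interpolation=cv2.INTER_CUBIC))
```

```text
[ 0.54220249 -0.20676224  0.06831732] [[-0.9889595   0.14810964  0.00475904]
 [ 0.14809538  0.98896783 -0.00322226]
 [-0.00518378 -0.00248189 -0.99998348]] 0.06830805554023021
tool yaw(y vs world y) -8.517419829710404
```

View pics/w5.png

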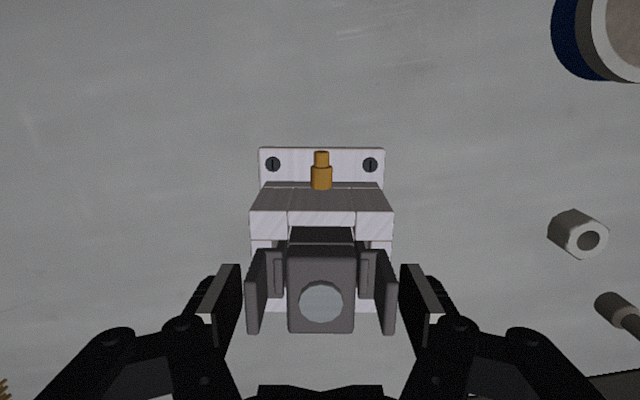

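View pics/s5.png

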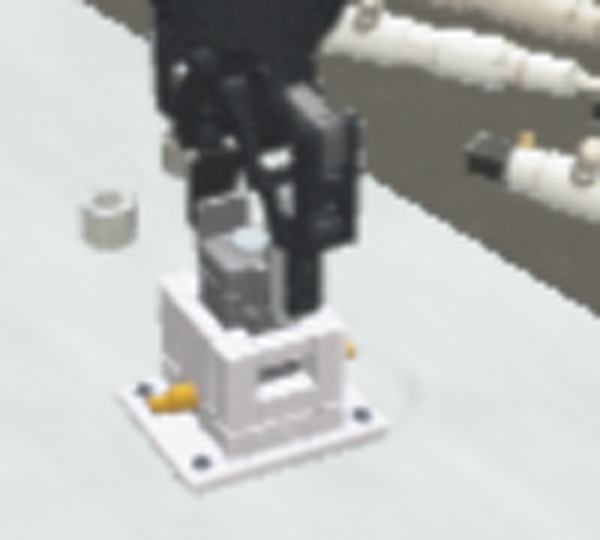

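>>> {"op": "move_arm", "data": {
  "motion": [
    [[0.04, 0.02, 0.22], [0, 0, 0.002], 0.6],
    [[0, 0, 0], [0, 0, 0], 0.45],
    [[0, 0, 0], [0, 0, 0], 0.35],
    [[0, 0, 0], [0, 0, 0], 0.25],
    [[0, 0, 0], [0, 0, 0], 0.1],
    [[0, 0, 0], [0, 0, 0], 0],
    [[0, 0, 0], [0, 0, 0], -0.2],
    [[0, 0, 0], [0, 0, 0], -0.2]
  ],
  "squeeze": 25
}}

```text
time_s: 6.6
position: [0.5426, -0.2067, 0.0667]
tool_rot: [[-0.988, 0.153, 0.009], [0.152, 0.988, -0.006], [-0.01, -0.004, -1.0]]
ft_force: [-0.6, 0.4, -1.4]
grip_width: 0.0428
```

Run:
```python
from h import *
import pickle
d=cam("wrist"); d["st"]=readout.observe(); pickle.dump(d,open("w6.pkl","wb")); print(d["st"]["position"],d["st"]["tool_rot"],d["st"]["grip_width"],d["st"]["ft_force"])
R=d["st"]["tool_rot"];print("tool yaw(y vs world y)",np.degrees(np.arctan2(-R[0,1],R[1,1])))
cv2.imwrite("pics/w6.png",d["img"])
s=cam("scene");cv2.imwrite("pics/s6.png",cv2.resize(s["img"][170:260,290:390],None,fx=6,fy=6,interpolation=cv2.INTER_CUBIC))
```

```text
[ 0.54254022 -0.20665863  0.06663689] [[-0.9882548   0.15255566  0.00890079]
 [ 0.15251021  0.98828613 -0.00558247]
 [-0.00964816 -0.00415944 -0.9999448 ]] 0.042437081276979566 [-0.45432199  0.27201613  0.92308303]
tool yaw(y vs world y) -8.775136305600478
```

View pics/w6.png

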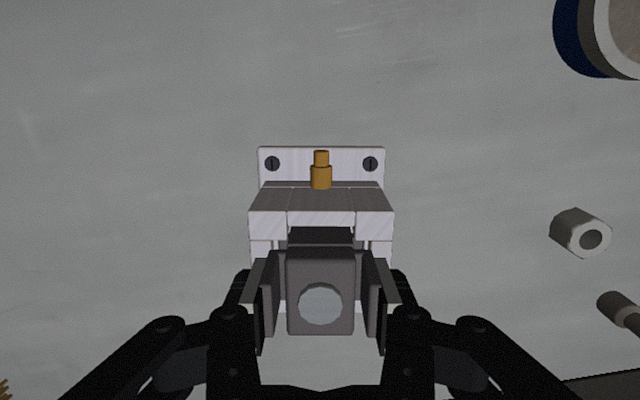

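View pics/s6.png

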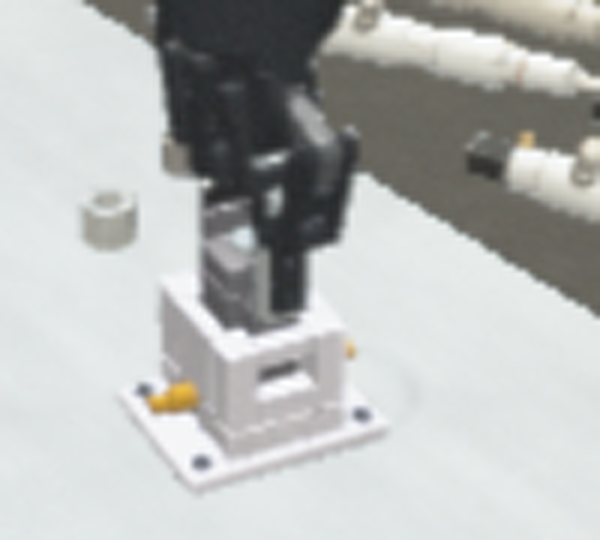

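>>> {"op": "move_arm", "data": {
  "motion": [
    [[0, 0, 0], [-0.0012, 0.003, 0], -0.4],
    [[0, 0, 0], [0, 0, 0], -0.4],
    [[0, 0, 0], [0, 0, 0], -0.4]
  ],
  "squeeze": 30
}}

```text
time_s: 6.95
position: [0.5428, -0.2068, 0.0669]
tool_rot: [[-0.988, 0.153, 0.003], [0.153, 0.988, -0.002], [-0.003, -0.002, -1.0]]
ft_force: [-1.0, 1.0, 0.4]
grip_width: 0.0421
```

Run:
```python
from h import *
d=readout.observe()
for k in ["position","tool_rot","grip_width","ft_force","wrist_torque"]: print(k,d[k])
```

```text
position [ 0.54279162 -0.20682153  0.06687152]
tool_rot [[-0.98827996  0.15262229  0.00302492]
 [ 0.15261654  0.98828335 -0.00205071]
 [-0.00330246 -0.00156503 -0.99999332]]
grip_width 0.042084882627889404
ft_force [-0.97408768  1.00937031  0.39813459]
wrist_torque [0.05739663 0.11416482 0.02546879]
```

>>> {"op": "move_arm", "data": {
  "motion": [
    [[0, 0, -0.1], [0, 0.0005, 0], -0.4],
    [[0, 0, -0.1], [0, 0, 0], -0.4],
    [[0, 0, -0.1], [0, 0, 0], -0.4]
  ]
}}

```text
time_s: 7.2
position: [0.5422, -0.2065, 0.072]
tool_rot: [[-0.988, 0.153, -0.0], [0.153, 0.988, -0.0], [0.0, -0.001, -1.0]]
ft_force: [0.8, -0.1, -1.7]
grip_width: 0.0417
```

>>> {"op": "move_arm", "data": {
  "motion": [
    [[0, 0, -0.25], [0, 0, 0], -0.4],
    [[0, 0, -0.25], [0, 0, 0], -0.4],
    [[0, 0, -0.3], [0, 0, 0], -0.4]
  ]
}}

```text
time_s: 7.45
position: [0.5416, -0.2062, 0.0883]
tool_rot: [[-0.988, 0.153, -0.003], [0.153, 0.988, 0.001], [0.003, 0.0, -1.0]]
ft_force: [0.0, 0.5, -2.0]
grip_width: 0.0419
```

Run:
```python
from h import *
d=cam("wrist"); cv2.imwrite("pics/w7.png",d["img"])
d=readout.observe()
for k in ["position","tool_rot","grip_width","ft_force","wrist_torque"]: print(k,d[k])
```

```text
position [ 0.54224153 -0.20650186  0.0898054 ]
tool_rot [[-9.88287167e-01  1.52604901e-01 -4.68313081e-04]
 [ 1.52605129e-01  9.88287118e-01 -4.97832095e-04]
 [ 3.86856167e-04 -5.63468049e-04 -9.99999766e-01]]
grip_width 0.041811382773842186
ft_force [ 0.68394984  0.20376637 -0.10990132]
wrist_torque [-0.08115575 -0.06224284 -0.04452975]
```

View pics/w7.png

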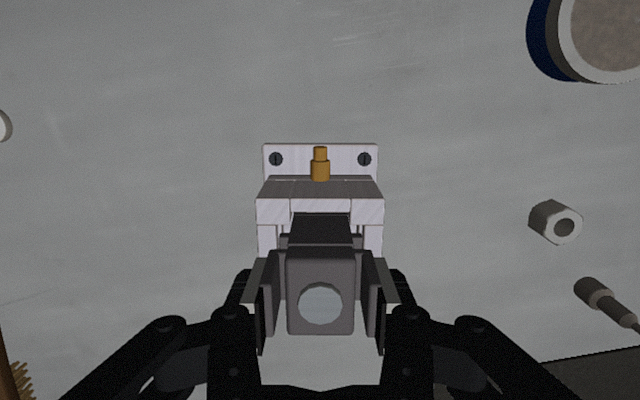

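>>> {"op": "move_arm", "data": {
  "motion": [
    [[0, 0, -0.4], [0, 0, 0], -0.4],
    [[0, 0, -0.5], [0, 0, 0], -0.4],
    [[0, 0, -0.5], [0, 0, 0], -0.4],
    [[0, 0, -0.7], [0, 0, 0], -0.4],
    [[0, 0, -0.8], [0, 0, 0], -0.4],
    [[0, 0, -0.8], [0, 0, 0], -0.4],
    [[0, 0, -0.4], [0, 0, 0], -0.4],
    [[0, 0, 0], [0, 0, 0], -0.4]
  ]
}}

```text
time_s: 8.17
position: [0.5422, -0.2064, 0.1817]
tool_rot: [[-0.988, 0.153, 0.003], [0.153, 0.988, -0.002], [-0.003, -0.002, -1.0]]
ft_force: [0.2, 1.5, -2.0]
grip_width: 0.0418
```

Run:
```python
from h import *
d=cam("wrist"); cv2.imwrite("pics/w8.png",d["img"])
d=readout.observe()
for k in ["time_s","position","tool_rot","grip_width","ft_force","wrist_torque"]: print(k,d[k])
```

```text
time_s 8.2167
position [ 0.5421043  -0.20630756  0.18094753]
tool_rot [[-0.98830114  0.15250315  0.00191061]
 [ 0.15249933  0.98830153 -0.00201097]
 [-0.00219493 -0.00169607 -0.99999615]]
grip_width 0.041808089546917095
ft_force [ 0.65696136 -0.45753476 -0.87677521]
wrist_torque [-0.00905073 -0.0183453  -0.00453797]
```

View pics/w8.png

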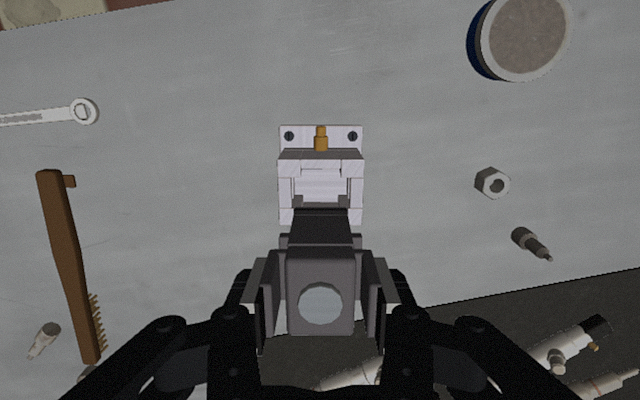

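>>> {"op": "move_arm", "data": {
  "motion": [
    [[0, 0, 0], [0, 0, -0.052], -0.4],
    [[0, 0, 0], [0, 0, -0.052], -0.4],
    [[-0.04, 0.5, -0.1], [0, 0, 0], -0.4],
    [[-0.08, 0.8, -0.1], [0, 0, 0], -0.4],
    [[-0.08, 1, 0], [0, 0, 0], -0.4],
    [[-0.08, 1, 0], [0, 0, 0], -0.4],
    [[-0.08, 1, 0], [0, 0, 0], -0.4],
    [[-0.08, 1, 0], [0, 0, 0], -0.4],
    [[-0.08, 1, 0], [0, 0, 0], -0.4],
    [[-0.08, 1, 0], [0, 0, 0], -0.4],
    [[-0.08, 1, 0], [0, 0, 0], -0.4],
    [[-0.08, 1, 0], [0, 0, 0], -0.4]
  ]
}}

```text
time_s: 9.22
position: [0.5412, -0.0022, 0.1799]
tool_rot: [[-0.999, -0.04, -0.009], [-0.04, 0.999, 0.005], [0.009, 0.005, -1.0]]
ft_force: [0.8, -0.3, -2.1]
grip_width: 0.0419
```

>>> {"op": "move_arm", "data": {
  "motion": [
    [[-0.08, 1, 0], [0, 0, 0], -0.4],
    [[-0.08, 1, 0], [0, 0, 0], -0.4],
    [[-0.08, 1, 0], [0, 0, 0], -0.4],
    [[-0.08, 1, 0], [0, 0, 0], -0.4],
    [[-0.08, 1, 0], [0, 0, 0], -0.4],
    [[-0.08, 1, 0], [0, 0, 0], -0.4],
    [[-0.08, 1, 0], [0, 0, 0], -0.4],
    [[-0.08, 1, 0], [0, 0, 0], -0.4],
    [[0, 0.8, 0], [0, 0, 0], -0.4],
    [[0, 0.4, 0], [0, 0, 0], -0.4]
  ]
}}

```text
time_s: 10.05
position: [0.5378, 0.2074, 0.1783]
tool_rot: [[-1.0, -0.015, -0.019], [-0.015, 1.0, 0.008], [0.019, 0.008, -1.0]]
ft_force: [-0.2, 0.0, -1.5]
grip_width: 0.0419
```

Run:
```python
from h import *
d=readout.observe()
for k in ["time_s","position","tool_rot","grip_width","ft_force","wrist_torque"]: print(k,d[k])
R=d["tool_rot"];print("tool yaw(y vs world y)",np.degrees(np.arctan2(-R[0,1],R[1,1])))
```

```text
time_s 10.05
position [0.53784995 0.20737464 0.17829189]
tool_rot [[-0.99969656 -0.01522416 -0.0193652 ]
 [-0.01537269  0.99985337  0.00754415]
 [ 0.01924751  0.00783956 -0.99978401]]
grip_width 0.041936403250543895
ft_force [-0.18146058  0.01889949 -1.53561378]
wrist_torque [-0.00366699  0.02538963 -0.03559301]
tool yaw(y vs world y) 0.8723406296186769
```

>>> {"op": "move_arm", "data": {
  "motion": [
    [[-0.25, 0.2, 0], [0.0037, -0.008, -0.0237], -0.4],
    [[-0.25, 0.2, 0], [0, 0, 0], -0.4],
    [[0, 0, 0], [0, 0, 0], -0.4]
  ]
}}

```text
time_s: 10.3
position: [0.5452, 0.2202, 0.1775]
tool_rot: [[-0.998, -0.064, -0.004], [-0.064, 0.998, 0.0], [0.004, 0.001, -1.0]]
ft_force: [-0.3, 0.1, -1.9]
grip_width: 0.0421
```

Run:
```python
from h import *
import pickle
d=cam("wrist"); cv2.imwrite("pics/w9.png",d["img"]); d["st"]=readout.observe(); pickle.dump(d,open("w9.pkl","wb"))
d=d["st"]
for k in ["time_s","position","tool_rot","grip_width","ft_force","wrist_torque"]: print(k,d[k])
R=d["tool_rot"];print("tool yaw(y vs world y)",np.degrees(np.arctan2(-R[0,1],R[1,1])))
```

```text
time_s 10.35
position [0.54481843 0.21975981 0.17748951]
tool_rot [[-9.97963686e-01 -6.35926682e-02 -4.94506225e-03]
 [-6.35948792e-02  9.97975755e-01  2.90997000e-04]
 [ 4.91654696e-03  6.04885076e-04 -9.99987731e-01]]
grip_width 0.04240420723052925
ft_force [ 0.58022686 -0.25133588 -1.47976481]
wrist_torque [ 0.04773918 -0.02990051  0.02025086]
tool yaw(y vs world y) 3.646052443415433
```

View pics/w9.png

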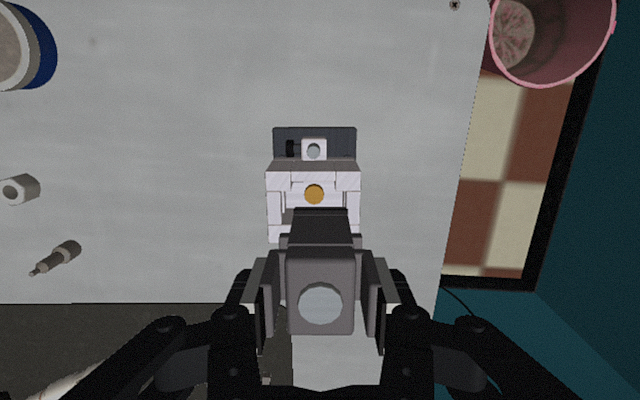

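Run:
```python
from h import *
a=cv2.imread("pics/w8.png")[115:225,265:375]; b=cv2.imread("pics/w9.png")[115:250,255:370]
cv2.imwrite("pics/z8.png",cv2.resize(a,None,fx=5,fy=5,interpolation=cv2.INTER_CUBIC))
cv2.imwrite("pics/z9.png",cv2.resize(b,None,fx=4.4,fy=4.4,interpolation=cv2.INTER_CUBIC))
```

```text
(no output)
```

View pics/z8.png

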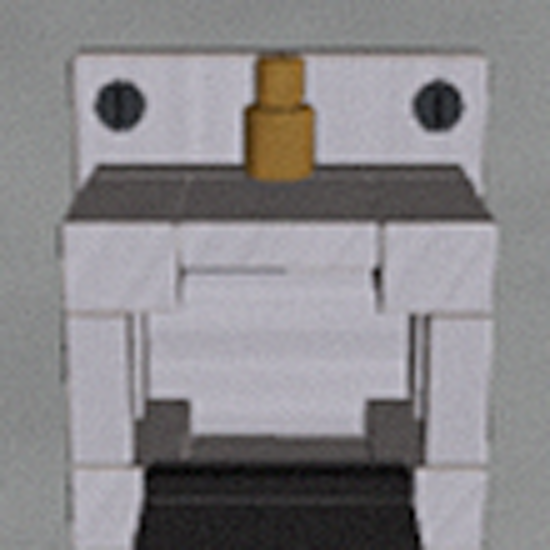

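View pics/z9.png

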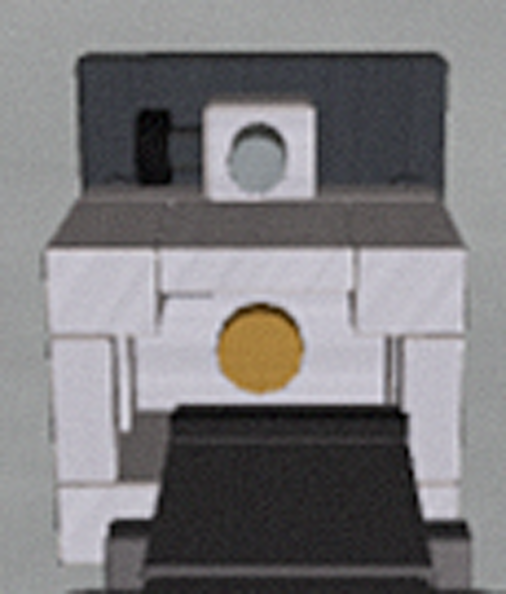

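```bash
cat > m9.py <<'E'
from h import *
import pickle
d9=pickle.load(open("w9.pkl","rb")); st=d9["st"]
R=np.array(st["tool_rot"]); off=R.T@(np.array(d9["eye"])-st["position"]); Ro=R.T@d9["orientation"]
d3=pickle.load(open("w3.pkl","rb")); R3=np.array(d3["st"]["tool_rot"]); print("off",off,R3.T@(np.array(d3["eye"])-d3["st"]["position"]))
R8=np.array([[-0.98830114,0.15250315,0.00191061],[0.15249933,0.98830153,-0.00201097],[-0.00219493,-0.00169607,-0.99999615]]); p8=np.array([0.5421043,-0.20630756,0.18094753])
d8=dict(d9); d8["eye"]=p8+R8@off; d8["orientation"]=R8@Ro
def Z(L,u0,v0,k): return [np.array([u0-.5+.5/k+u/k,v0-.5+.5/k+v/k]) for u,v in L]
def edge(d,uv,z,half):
    P=[onz(d,*q,z) for q in uv]; v=P[1]-P[0]; yaw=np.arctan2(-v[0],v[1]); m=(P[0]+P[1])/2+half*np.array([np.cos(yaw),np.sin(yaw),0]); return m,np.degrees(yaw),np.linalg.norm(v)
t8=Z([(66,222),(494,222)],265,115,5); f8=Z([(76,52),(487,54)],265,115,5); s8=Z([(66,312),(492,315)],265,115,5); r8=Z([(72,466),(487,467)],265,115,5)
t9=Z([(47,247),(465,247)],255,115,4.4); b9=Z([(80,53),(447,55)],255,115,4.4); s9=Z([(51,335),(465,337)],255,115,4.4); r9=Z([(56,484),(462,484)],255,115,4.4)
m,y,w=edge(d8,t8,.0605,.027); print("line top",m,y,w)
print("flange",edge(d8,f8,.008,.046)); 
print("line steps",[np.linalg.norm(edge(d8,q,.0605,0)[0]-edge(d8,t8,.0605,0)[0]) for q in (s8,r8)])
M=R8.T@(m-p8)
from scipy.optimize import brentq
z=brentq(lambda z:edge(d9,t9,z,0)[2]-w,.03,.13); print("stand top z by width",z)
a=[np.linalg.norm(edge(d8,q,.0605,0)[0]-edge(d8,t8,.0605,0)[0]) for q in (s8,r8)][1]
z2=brentq(lambda z:np.linalg.norm(edge(d9,r9,z,0)[0]-edge(d9,t9,z,0)[0])-a,.03,.13); print("z by steps",z2)
for zz in (z-.003,z,z+.003): print(zz,edge(d9,t9,zz,.027))
print("base",edge(d9,b9,.008,.048))
g=np.array([.5428,-.2068]); print("grasp-line ctr",g-m[:2])
E
python3 m9.py
```

```text
off [ 0.08192987  0.00048213 -0.14260837] [ 8.21493950e-02 -1.53041596e-05 -1.42732674e-01]
line top [ 0.54185872 -0.20528974  0.0605    ] -8.761473351008519 0.06428641061714103
flange (array([ 0.54186823, -0.20521173,  0.008     ]), np.float64(-9.041090275020311), np.float64(0.07183839164639877))
line steps [np.float64(0.014175536004954092), np.float64(0.03898870527239386)]
stand top z by width 0.08577445105517084
z by steps 0.08713184099638682
0.08277445105517084 (array([0.54684264, 0.21569479, 0.08277445]), np.float64(3.626790930439773), np.float64(0.06510805045438135))
0.08577445105517084 (array([0.54613383, 0.21570744, 0.08577445]), np.float64(3.6267909304397143), np.float64(0.06428641061714106))
0.08877445105517084 (array([0.54542503, 0.21572009, 0.08877445]), np.float64(3.6267909304397556), np.float64(0.06346477077990076))
base (array([0.54655334, 0.21571003, 0.008     ]), np.float64(3.3288122477928344), np.float64(0.07227562069733626))
grasp-line ctr [ 0.00094128 -0.00151026]
```

>>> {"op": "move_arm", "data": {
  "motion": [
    [[-0.06, -0.13, 0.4], [0, -0.002, 0], -0.4],
    [[-0.06, -0.13, 0.5], [0, 0, 0], -0.4],
    [[0, 0, 0.4], [0, 0, 0], -0.4],
    [[0, 0, 0.1], [0, 0, 0], -0.4],
    [[0, 0, 0], [0, 0, 0], -0.4]
  ]
}}

```text
time_s: 10.77
position: [0.547, 0.212, 0.1455]
tool_rot: [[-0.998, -0.056, -0.004], [-0.056, 0.998, 0.0], [0.004, 0.0, -1.0]]
ft_force: [0.3, -0.6, -1.6]
grip_width: 0.0419
```

Run:
```python
from h import *
import pickle
d=cam("wrist"); cv2.imwrite("pics/w10.png",d["img"]); d["st"]=readout.observe(); pickle.dump(d,open("w10.pkl","wb"))
d=d["st"]
for k in ["time_s","position","tool_rot","grip_width","ft_force","wrist_torque"]: print(k,d[k])
R=d["tool_rot"];print("tool yaw(y vs world y)",np.degrees(np.arctan2(-R[0,1],R[1,1])))
s=cam("scene");cv2.imwrite("pics/s10.png",cv2.resize(s["img"][90:190,205:305],None,fx=6,fy=6,interpolation=cv2.INTER_CUBIC))
```

```text
time_s 10.8167
position [0.54701787 0.21202661 0.14566724]
tool_rot [[-9.98413479e-01 -5.61936348e-02 -3.57785260e-03]
 [-5.61940213e-02  9.98419868e-01  7.52926414e-06]
 [ 3.57177603e-03  2.08571244e-04 -9.99993599e-01]]
grip_width 0.04209961923930833
ft_force [-0.92586394  0.03210683 -2.17472609]
wrist_torque [ 0.05335547  0.02651651 -0.01378191]
tool yaw(y vs world y) 3.2213550561198496
```

View pics/w10.png

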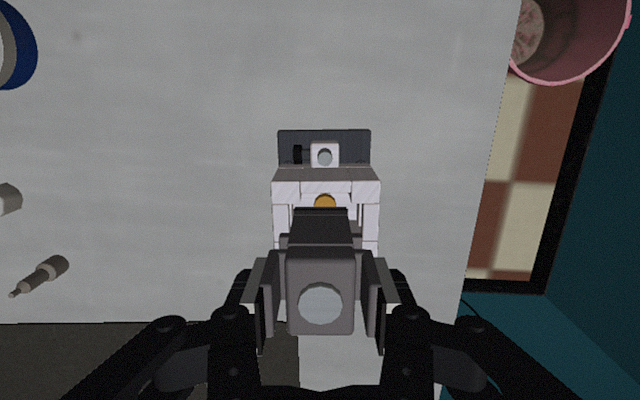

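View pics/s10.png

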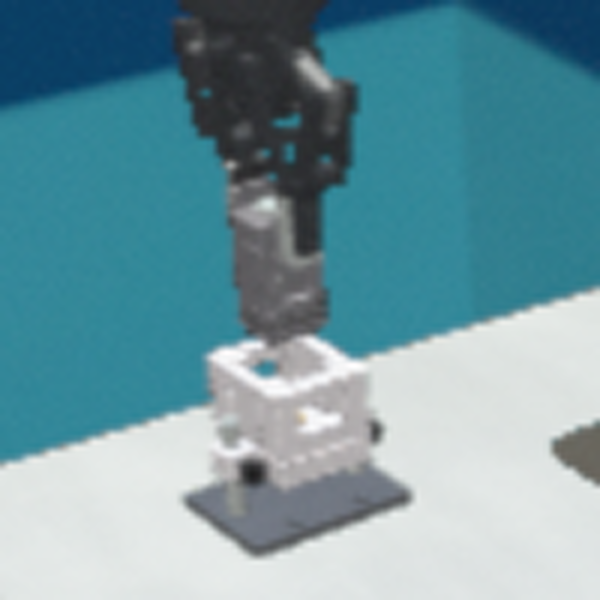

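>>> {"op": "move_arm", "data": {
  "motion": [
    [[-0.03, 0.13, 0], [0, -0.0015, -0.0036], -0.4],
    [[0, 0, 0], [0, 0, 0], -0.4],
    [[0, 0, 0], [0, 0, 0], -0.4]
  ]
}}

```text
time_s: 11.12
position: [0.5482, 0.2152, 0.1471]
tool_rot: [[-0.998, -0.065, 0.003], [-0.065, 0.998, 0.001], [-0.003, 0.001, -1.0]]
ft_force: [-0.3, 0.1, -2.3]
grip_width: 0.0419
```

```bash
cat > look.py <<'E'
from h import *
import pickle,sys
n=sys.argv[1]
d=cam("wrist"); cv2.imwrite(f"pics/w{n}.png",d["img"]); d["st"]=readout.observe(); pickle.dump(d,open(f"w{n}.pkl","wb"))
cv2.imwrite(f"pics/z{n}.png",cv2.resize(d["img"][115:265,245:395],None,fx=4,fy=4,interpolation=cv2.INTER_CUBIC))
d=d["st"]
for k in ["time_s","position","tool_rot","grip_width","ft_force","wrist_torque"]: print(k,d[k])
R=d["tool_rot"];print("tool yaw(y vs world y)",np.degrees(np.arctan2(-R[0,1],R[1,1])))
E
python3 look.py 11
```

```text
time_s 11.1667
position [0.54820454 0.21518988 0.1471454 ]
tool_rot [[-9.97912342e-01 -6.45256234e-02  2.72043997e-03]
 [-6.45234718e-02  9.97915809e-01  8.71468873e-04]
 [-2.77100213e-03  6.94117313e-04 -9.99995920e-01]]
grip_width 0.04178297255278219
ft_force [-0.89602283  0.58927693 -1.66182589]
wrist_torque [-0.02960415 -0.03786508 -0.00504228]
tool yaw(y vs world y) 3.6996170780181794
```

View pics/z11.png

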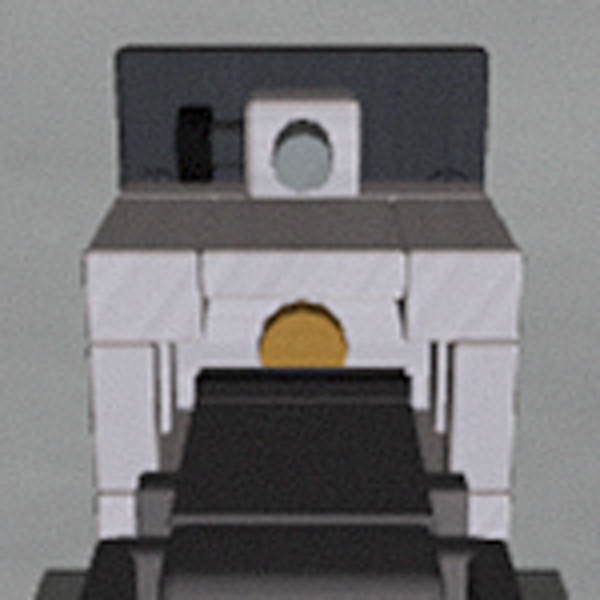

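Run:
```python
from h import *
import pickle
d=pickle.load(open("w11.pkl","rb"))
Z=lambda u,v:(245-.5+.125+u/4,115-.5+.125+v/4)
for zt in (.083,.086,.089):
  e=onz(d,*Z(303.5,250),zt)[:2]; print("stand ctr",zt, e+.027*np.array([.998,.0645]))
for zu in (.100,.1022,.104):
  e=onz(d,*Z(303.5,369),zu)[:2]; print("cart ctr from foot",zu, e+.015*np.array([.998,.0645]))
# body edge just above taper, z+6mm, half 18
e=onz(d,*Z(303.5,388),.1082)[:2]; print("upper of taper",e+.018*np.array([.998,.0645]))
P=[onz(d,*Z(u,v),.1022) for u,v in((196,370),(411,370))]; print("foot width (22)",np.linalg.norm(P[1]-P[0]))
R=np.array(d["st"]["tool_rot"])
print(R.T@(onz(d,*Z(303.5,369),.1022)-d["st"]["position"]))
```

```text
stand ctr 0.083 [0.5466871  0.21564963]
stand ctr 0.086 [0.5459032  0.21559025]
stand ctr 0.089 [0.5451193  0.21553086]
cart ctr from foot 0.1 [0.54760348 0.21566951]
cart ctr from foot 0.1022 [0.54682738 0.21561284]
cart ctr from foot 0.104 [0.54619239 0.21556647]
upper of taper [0.55044061 0.21583019]
foot width (22) 0.030089023028868962
[0.01647271 0.0004802  0.04490027]
```

Run:
```python
from h import *
im=cv2.imread("pics/w11.png")[195:265,275:365]
im=cv2.convertScaleAbs(im,alpha=2.2,beta=0)
cv2.imwrite("pics/z11b.png",cv2.resize(im,None,fx=8,fy=8,interpolation=cv2.INTER_CUBIC))
```

```text
(no output)
```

View pics/z11b.png

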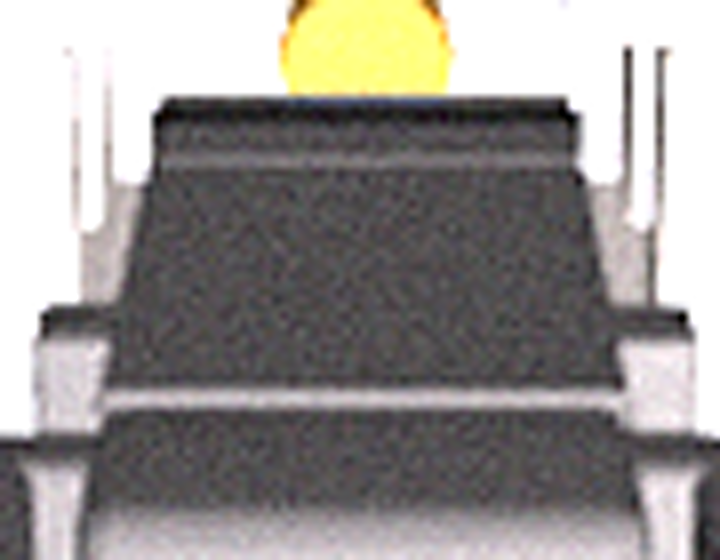

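>>> {"op": "move_arm", "data": {
  "motion": [
    [[0.055, 0, 0.2], [0, 0.0006, 0], -0.4],
    [[0, 0, 0.25], [0, 0, 0], -0.4],
    [[0, 0, 0.25], [0, 0, 0], -0.4],
    [[0, 0, 0.2], [0, 0, 0], -0.4]
  ]
}}

```text
time_s: 11.5
position: [0.5474, 0.2154, 0.1288]
tool_rot: [[-0.998, -0.065, 0.004], [-0.065, 0.998, 0.001], [-0.004, 0.001, -1.0]]
ft_force: [0.5, 0.4, -2.2]
grip_width: 0.042
```

```bash
python3 look.py 12
```

```text
time_s 11.55
position [0.54700809 0.21532445 0.12789233]
tool_rot [[-9.97895299e-01 -6.48073570e-02  2.23116275e-03]
 [-6.48053617e-02  9.97897466e-01  9.55345616e-04]
 [-2.28838507e-03  8.08743591e-04 -9.99997055e-01]]
grip_width 0.04163822234529594
ft_force [-0.46683332  0.04401752 -3.1694568 ]
wrist_torque [ 0.03358397  0.01764659 -0.05890521]
tool yaw(y vs world y) 3.7157934075272645
```

View pics/z12.png

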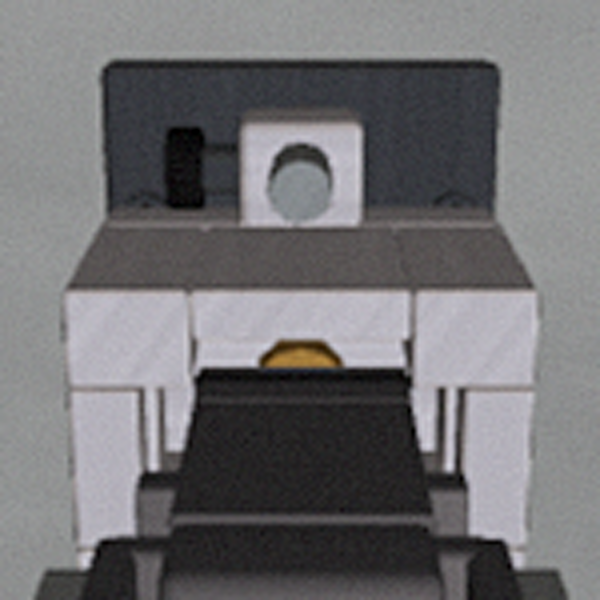

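Run:
```python
from h import *
import pickle
d=pickle.load(open("w6.pkl","rb"))
cv2.imwrite("pics/z6.png",cv2.resize(d["img"][140:290,245:395],None,fx=4,fy=4,interpolation=cv2.INTER_CUBIC))
```

```text
(no output)
```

View pics/z6.png

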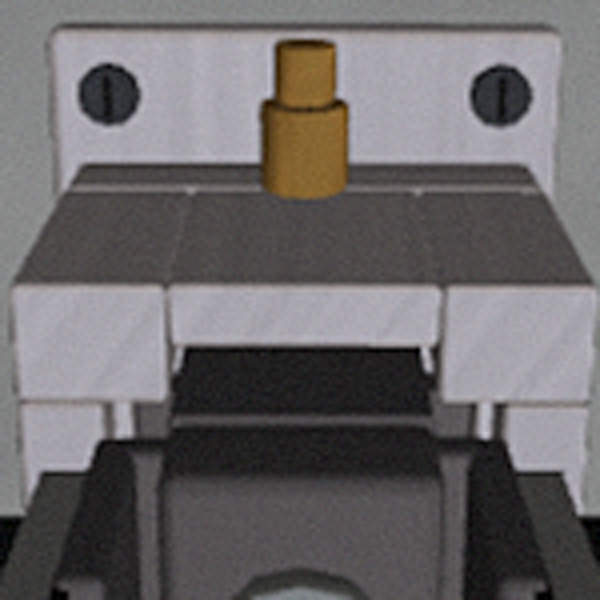

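Run:
```python
from h import *
import pickle
def f(n,u,v,v0,z,yaw):
    d=pickle.load(open(f"w{n}.pkl","rb")); e=onz(d,245-.375+u/4,v0-.375+v/4,z); a=np.radians(yaw); ex=np.array([np.cos(a),np.sin(a)]); ey=np.array([-np.sin(a),np.cos(a)])
    D=d["st"]["position"][:2]-e[:2]; print(n,z,"TCP-edge x",D@ex,"y",D@ey)
f(6,304,285,140,.0605,-8.75)
d=pickle.load(open("w7.pkl","rb")) if 0 else None
for z in (.084,.086,.088): f(12,302,290,115,z,3.66)
for z in (.084,.086,.088): f(11,303.5,250,115,z,3.66)
f(5,303.5,(211.5-140)*4,140,.0605,-8.75)
```

```text
6 0.0605 TCP-edge x 0.02814900704218031 y -0.00038182780937762905
12 0.084 TCP-edge x 0.0274560208742291 y -0.0003970898792901698
12 0.086 TCP-edge x 0.02804321592087992 y -0.0003921697310489002
12 0.088 TCP-edge x 0.028630410967530738 y -0.0003872495828076306
11 0.084 TCP-edge x 0.028749238186320598 y -0.0005347707050397235
11 0.086 TCP-edge x 0.029273298520864768 y -0.0005286211584453493
11 0.088 TCP-edge x 0.029797358855408938 y -0.0005224716118509751
5 0.0605 TCP-edge x 0.027725957395470135 y -0.00025704407333157166
```

>>> {"op": "move_arm", "data": {
  "motion": [
    [[0, 0, 0.15], [0, 0, 0], -0.4],
    [[0, 0, 0.15], [0, 0, 0], -0.4],
    [[0, 0, 0.15], [0, 0, 0], -0.4]
  ]
}}

```text
time_s: 11.8
position: [0.5471, 0.2153, 0.1179]
tool_rot: [[-0.998, -0.065, 0.002], [-0.065, 0.998, 0.001], [-0.002, 0.001, -1.0]]
ft_force: [-1.0, 0.3, -2.0]
grip_width: 0.0419
```

>>> {"op": "move_arm", "data": {
  "motion": [
    [[0, 0, 0.15], [0, 0, 0], -0.4],
    [[0, 0, 0.15], [0, 0, 0], -0.4],
    [[0, 0, 0.15], [0, 0, 0], -0.4],
    [[0, 0, 0.1], [0, 0, 0], -0.4]
  ]
}}

```text
time_s: 12.13
position: [0.5471, 0.2153, 0.1054]
tool_rot: [[-0.998, -0.065, 0.002], [-0.065, 0.998, 0.001], [-0.002, 0.001, -1.0]]
ft_force: [0.4, -0.8, -2.3]
grip_width: 0.0419
```

Clear so far, with the underside near 60 mm. I'll go on in small steps.

>>> {"op": "move_arm", "data": {
  "motion": [
    [[0, 0, 0.1], [0, 0, 0], -0.4],
    [[0, 0, 0.1], [0, 0, 0], -0.4],
    [[0, 0, 0.1], [0, 0, 0], -0.4]
  ]
}}

```text
time_s: 12.38
position: [0.5472, 0.2153, 0.0988]
tool_rot: [[-0.998, -0.065, 0.002], [-0.065, 0.998, 0.001], [-0.002, 0.001, -1.0]]
ft_force: [0.3, 0.2, -1.8]
grip_width: 0.0417
```

```bash
python3 look.py 13
```

```text
time_s 12.4333
position [0.54697933 0.21526964 0.09838345]
tool_rot [[-9.97902971e-01 -6.47169093e-02  1.17541214e-03]
 [-6.47160676e-02  9.97903443e-01  7.40531805e-04]
 [-1.22087275e-03  6.62910837e-04 -9.99999035e-01]]
grip_width 0.041842590883815915
ft_force [ 0.17720501  0.06979713 -3.3227171 ]
wrist_torque [-0.06349651  0.04744768 -0.04456606]
tool yaw(y vs world y) 3.710599831278567
```

View pics/z13.png

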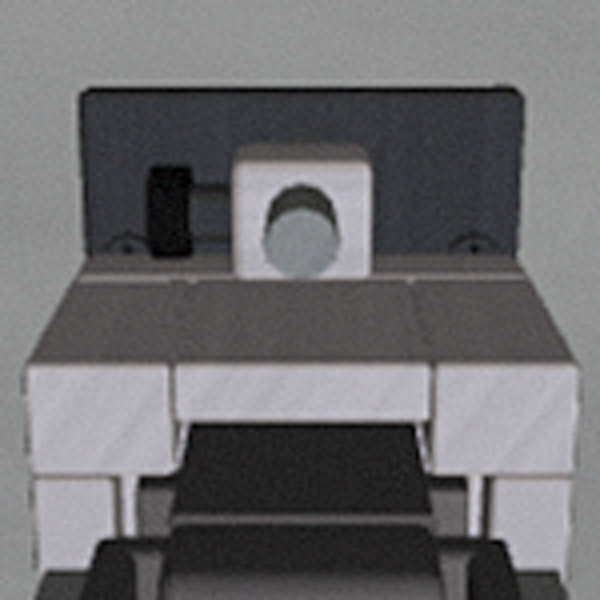

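>>> {"op": "move_arm", "data": {
  "motion": [
    [[0, 0, 0.08], [0, 0, 0], -0.4],
    [[0, 0, 0.08], [0, 0, 0], -0.4]
  ]
}}

```text
time_s: 12.6
position: [0.5473, 0.2153, 0.0955]
tool_rot: [[-0.998, -0.065, 0.002], [-0.065, 0.998, 0.001], [-0.002, 0.001, -1.0]]
ft_force: [-0.7, -0.1, 1.6]
grip_width: 0.042
```

>>> {"op": "move_arm", "data": {
  "motion": [
    [[0, 0, 0.08], [0, 0, 0], -0.4],
    [[0, 0, 0.06], [0, 0, 0], -0.4]
  ]
}}

```text
time_s: 12.77
position: [0.5473, 0.2153, 0.0931]
tool_rot: [[-0.998, -0.065, 0.003], [-0.065, 0.998, 0.001], [-0.003, 0.001, -1.0]]
ft_force: [-1.1, -0.3, 1.8]
grip_width: 0.0422
```

>>> {"op": "move_arm", "data": {
  "motion": [
    [[0, 0, 0.06], [0, 0, 0], -0.4],
    [[0, 0, 0.04], [0, 0, 0], -0.4]
  ]
}}

```text
time_s: 12.93
position: [0.5473, 0.2153, 0.0914]
tool_rot: [[-0.998, -0.065, 0.003], [-0.065, 0.998, 0.001], [-0.003, 0.001, -1.0]]
ft_force: [-1.4, -0.3, 1.0]
grip_width: 0.042
```

>>> {"op": "move_arm", "data": {
  "motion": [
    [[0, 0, 0.06], [0, 0, 0], -0.4]
  ]
}}

```text
time_s: 13.02
position: [0.5473, 0.2153, 0.0904]
tool_rot: [[-0.998, -0.065, 0.003], [-0.065, 0.998, 0.001], [-0.003, 0.001, -1.0]]
ft_force: [-1.1, -1.0, 3.0]
grip_width: 0.0416
```

>>> {"op": "move_arm", "data": {
  "motion": [
    [[0, 0, 0.06], [0, 0, 0], -0.4]
  ]
}}

```text
time_s: 13.1
position: [0.5474, 0.2154, 0.0897]
tool_rot: [[-0.998, -0.065, 0.004], [-0.065, 0.998, 0.001], [-0.004, 0.001, -1.0]]
ft_force: [-4.6, -1.5, 17.7]
grip_width: 0.0417
```

>>> {"op": "move_arm", "data": {
  "motion": [
    [[0, 0, 0.06], [0, 0, 0], -0.4]
  ]
}}

```text
time_s: 13.18
position: [0.5475, 0.2154, 0.0897]
tool_rot: [[-0.998, -0.065, 0.005], [-0.065, 0.998, 0.001], [-0.005, 0.001, -1.0]]
ft_force: [-6.4, -1.8, 18.2]
grip_width: 0.0422
```

>>> {"op": "move_arm", "data": {
  "motion": [
    [[0, 0, 0.06], [0, 0, 0], 0.05],
    [[0, 0, 0.06], [0, 0, 0], 0.15],
    [[0, 0, 0.05], [0, 0, 0], 0.25]
  ]
}}

```text
time_s: 13.43
position: [0.5479, 0.2156, 0.0871]
tool_rot: [[-0.998, -0.065, 0.007], [-0.065, 0.998, 0.001], [-0.007, 0.001, -1.0]]
ft_force: [-0.9, -0.8, 5.0]
grip_width: 0.0534
```

>>> {"op": "move_arm", "data": {
  "motion": [
    [[0, 0, 0], [0, 0, 0], 0.4],
    [[0, 0, 0], [0, 0, 0], 0.5],
    [[0, 0, 0], [0, 0, 0], 0.6]
  ]
}}

```text
time_s: 13.68
position: [0.5481, 0.2156, 0.0862]
tool_rot: [[-0.998, -0.065, 0.007], [-0.065, 0.998, 0.002], [-0.007, 0.001, -1.0]]
ft_force: [0.4, 0.5, -0.9]
grip_width: 0.0683
```

```bash
python3 look.py 14
python3 - <<'E'
from h import *
s=cam("scene");cv2.imwrite("pics/s14.png",cv2.resize(s["img"][110:190,215:295],None,fx=7,fy=7,interpolation=cv2.INTER_CUBIC))
E
```

```text
time_s 13.7333
position [0.54809895 0.21558243 0.08614138]
tool_rot [[-0.99785901 -0.06504038  0.00686687]
 [-0.06503117  0.99788202  0.00155754]
 [-0.00695363  0.00110765 -0.99997521]]
grip_width 0.06833797412015671
ft_force [ 0.19128233 -0.15169096 -0.39337855]
wrist_torque [-0.02674423 -0.01652169 -0.00315021]
tool yaw(y vs world y) 3.7291742038145954
```

View pics/w14.png

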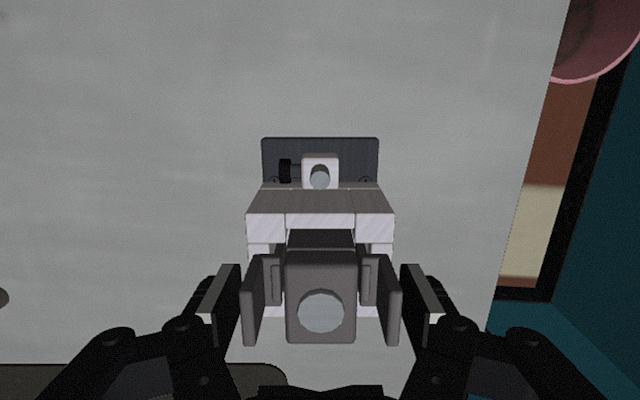

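View pics/s14.png

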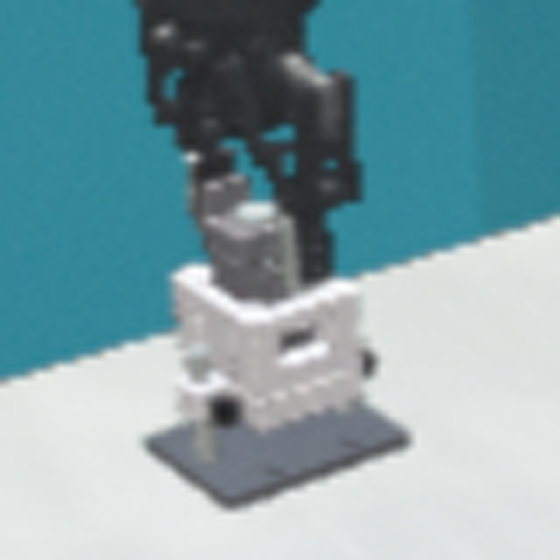

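>>> {"op": "move_arm", "data": {
  "motion": [
    [[0, 0, 0], [0, 0.002, 0], 0.9],
    [[0, 0, -0.1], [0, 0, 0], 1],
    [[0, 0, -0.3], [0, 0, 0], 1],
    [[0, 0, -0.6], [0, 0, 0], 1],
    [[0, 0, -0.8], [0, 0, 0], 1],
    [[0, 0, -0.9], [0, 0, 0], 1],
    [[0, 0, -0.9], [0, 0, 0], 1],
    [[0, 0, -0.5], [0, 0, 0], 1],
    [[0, 0, 0], [0, 0, 0], 1]
  ]
}}

```text
time_s: 14.53
position: [0.5479, 0.2154, 0.1737]
tool_rot: [[-0.998, -0.065, 0.002], [-0.065, 0.998, 0.001], [-0.002, 0.001, -1.0]]
ft_force: [0.9, 0.4, 0.3]
grip_width: 0.0854
```

```bash
python3 look.py 15
python3 - <<'E'
from h import *
import pickle
s=cam("scene");t=cam("top")
pickle.dump((s,t),open("st15.pkl","wb"))
cv2.imwrite("pics/s15.png",cv2.resize(s["img"][120:190,220:290],None,fx=8,fy=8,interpolation=cv2.INTER_CUBIC))
E
```

```text
time_s 14.5833
position [0.54760691 0.21534008 0.1728479 ]
tool_rot [[-9.97888761e-01 -6.49435280e-02  5.99322607e-04]
 [-6.49429383e-02  9.97888521e-01  9.55800999e-04]
 [-6.60130239e-04  9.14861304e-04 -9.99999364e-01]]
grip_width 0.08539827450621841
ft_force [ 0.02685707 -0.75392383  0.75969148]
wrist_torque [ 0.03871676 -0.01806872  0.07339986]
tool yaw(y vs world y) 3.7236122430112037
```

View pics/w15.png

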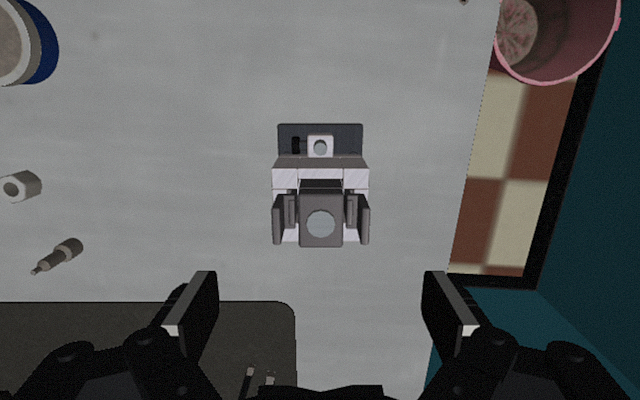

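View pics/s15.png

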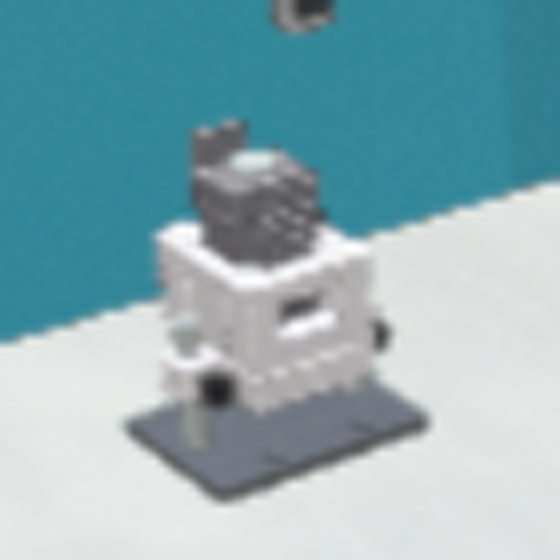

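View pics/z15.png

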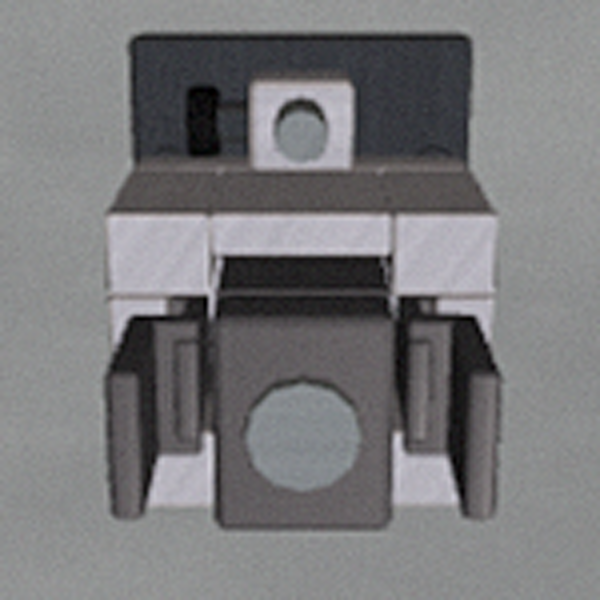

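Run:
```python
from h import *
import pickle
s,t=pickle.load(open("st15.pkl","rb"))
a=cv2.resize(s["img"][130:185,225:285],None,fx=6,fy=6,interpolation=cv2.INTER_CUBIC)
i=cv2.imread("pics/scene0.png"); b=cv2.resize(i[195:250,303:363],None,fx=6,fy=6,interpolation=cv2.INTER_CUBIC)
cv2.imwrite("pics/cmp.png",np.hstack([a,b]))
t0=cv2.imread("pics/top0.png"); cv2.imwrite("pics/t15.png",t["img"][150:270,160:480])
D=cv2.absdiff(t0,t["img"]).max(2); 
for n,(u,v) in dict(tin=(290,230),nut=(294,191),noz=(284,173),span=(432,226)).items(): print(n,D[v-14:v+14,u-28:u+28].max() if n=="span" else D[v-12:v+12,u-12:u+12].max())
```

```text
tin 14
nut 10
noz 13
span 11
```

View pics/cmp.png

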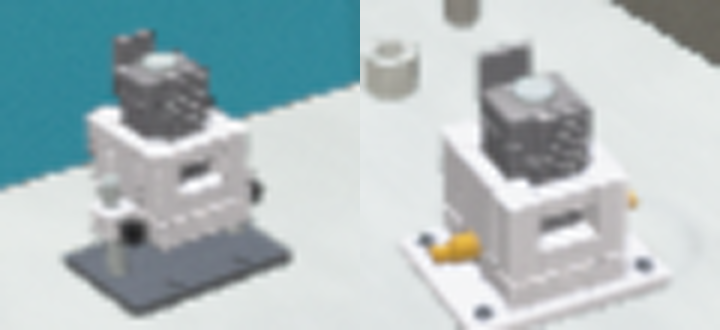

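View pics/t15.png

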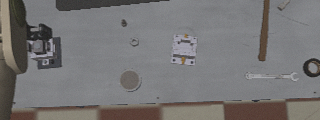

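The nose shows in the stand's window just as it did in the line block, and the other objects haven't moved. I'm handing the job in.

```bash
python3 -c "
from rig import job
print(job.close_job())"
```

```text
the job is handed in; nothing more can be done
None
```

The cartridge is seated in the stand with both tabs sprung out, and I handed the job in at about 15 s of the 48 s allowed. I pinched the tabs at 25–30 N, drew the cartridge straight up out of the line block, and lowered it into the stand's well. It met the spring button near TCP z 0.097 and stopped hard at 0.0897 with about 18 N. I let the tabs out under light downward pressure and backed the open gripper straight up.

**Last checks that agreed**
- **Tabs:** both are fully out. Their span is 2.22 times the cap width, against 2.23 before the pinch, and even on both sides.
- **Nose:** it shows in the stand's side window as it did in the line block.
- **Other objects:** the tin, nut, nozzle and spanner show no change in the top view.
- **Gripper:** it is clear of everything.

**Checks that disagreed**
- **Block height:** image estimates of the stand block's top ranged from 81 to 87 mm, while the force contact implied 83–84 mm. I relied on the contact.
- **Seat height:** the final images suggest the cartridge sits 1–2 mm above the floor, and one cruder reading gave about 5 mm. A gap of 1–2 mm fits the button lifting it against the lips. I did not check this by pressing down again.
- **Grip reading:** the fingers read 42 mm where 46 mm was expected, but stayed steady.

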